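Wind the test timer, then draw the sprung rod to its mark and hold

TASK

Get the bench spring tester under test: first wind its clockwork timer fully, turning the steel wing key clockwise (seen from above) in several part turns until it comes to its stop. Then take the orange grip and pull the sprung rod out until its pointer stands at the red set mark on the scale, and finish while still holding it there against the spring, without letting go. Leave the bolt, the nut and the dropper bottle where they stand.

Things in the scene. Friction and masses are not known exactly. Their poses are not given: they have to be found in the camera images.
- tester: Bench spring tester, fixed to the bench: grey base plate 150 x 350 x 12 mm. Origin: centre of the plate's underside, z up. The steel rod is drawn out of the barrel towards the tester's own -y (about the robot's right). A scale rail, 12 mm wide and 125 mm long along y, top at z = 34 mm, lies beside the rod at x = +6 mm.
- barrel_mouth (a point): Centre of the barrel's mouth, 50 mm above the bench. The barrel runs 160 mm from here along the tester's +y; it is 29 mm thick, its blue saddle rings 37 mm, top of all at z = 69 mm.
- timer_dial (a point): Centre of the white dial on top of the black timer housing (62 x 62 mm, top 50 mm above the bench), under the key. A green mark on the dial shows where the key's red pointer stands when fully wound.
- winding_key (a joint): Turn of the timer's key, rad: 0 is run down, grows clockwise seen from above, its stop (fully wound) is at 2.6. It starts somewhere between 0 and 0.5. It resists with 0.09 N m of friction plus a light spring of 0.02 N m/rad, and stays where it is left.
- key_grip (a point): Centre of the key's steel wing, 97 mm above the bench. The wing is a flat upright blade, 44 mm long along this point's x, 10 mm thick along its y, from 21 mm below this point to 15 mm above it; the key turns about the vertical through this point. The frame turns with the key.
- pull_rod (a joint): How far the rod is drawn out, m: 0 is home, the stop is at 0.105. A spring inside pulls it back with 4 N at home and 1 N more for each 10 mm; let go, it slides home.
- rod_grip (a point): Point on the middle of the rod's orange upright grip, 95 mm above the bench, 13 mm below the grip's top. The grip is 24 mm along the tester's x, 16 mm along its y (the pull direction) and reaches from 57 mm below this point to 13 mm above it. Its y is the tester's y; it moves with the rod.
- pointer_tip (a point): White tip of the black pointer fin that sticks out from the foot of the orange grip over the scale, at the grip's own y. It moves with the rod along the tester's y.
- set_mark: Red rider clipped over the scale rail, 20 x 8 mm, with a white line across its top; fixed, at another place on the scale each time, 45 to 80 mm of pull from home. Origin: middle of the line, 5 mm below its top; its y is the tester's y. The pointer is at the mark when pointer_tip and this origin have the same y in the tester's frame.
- bolt: Dark M16 bolt standing on its head on the base plate, 24 x 27 x 60 mm, origin at the centre of its foot. To be left alone.
- nut: Brass-coloured M16 nut lying on the base plate, 24 x 27 x 13 mm, origin at the centre of its underside. To be left alone.
- dropper_bottle: Brown dropper bottle with black teat, 33 mm across, 102 mm tall, standing on the bench just left of the tester; origin at the centre of its foot. To be left alone.

How it is judged:
By the outcome, as a careful person would: the job done as asked, in the order asked, and still so for the second after the job is handed in, while the arm keeps its last pose, push and grip.
It also fails if it takes over 67 s, if anything falls off the work surface, if the arm or the gripper's body presses on something with over 40 N, if the wrist force passes 120 N, or if a joint passes its speed limit or range.

ROBOT

A 6-joint arm with a two-finger parallel gripper is mounted at the origin on a cart in front of the work surface, level with it; the furniture and walls round the work are solid. World frame = base frame: x ahead of the robot, y to its left, z up, the work surface at z = 0. Lengths are in m, angles in degrees, forces in N, time in s.
With the tool pointing down it reaches from about 0.25 to 0.725 m from the base axis. Payload 9.7 kg.
Tool frame: the origin (TCP) lies at the very end of the fingers, on their centre line; the grasp point (between the pads) lies 19 mm behind it; z points along the fingers, y is the line along which they close (so a half turn about z gives the same grasp; the last joint's range is limited). The gripper opens to 85 mm and grips with 20 to 120 N. Pads are 22 mm wide; open, the fingers measure 114 mm over their backs; the gripper's body (76 mm by 85 mm) begins 54 mm behind the grasp point. The pads swing forward as they close: fully open they stand 13 mm farther back than shut.
Start: joints at [64.114, 4.979, 10.078, 95.1, 0, 90], TCP at [0.24, 0.495, 0.194] pointing down, gripper open.
Joint ranges: [-179.16, 179.16], [-48.56, 103.87], [-65.8, 70.77], [-126.05, 130.52], [-82.76, 87.17], [-180, 180]. Speed limits (degrees/s): [127.2, 127.2, 147.25, 180, 180, 180].

INTERFACE

Orientations are given as [roll, pitch, yaw] about the fixed x, y, z axes, in that order (R = Rz(yaw) Ry(pitch) Rx(roll)).
In Python, from workcell import bot gives the robot as it stands.
- The arm moves only by the tool step_arm, never from a script. Its argument "targets" is a list of rows, each a list of 3 entries, a list of its own where there are three numbers: the opening, from 0 (shut) to 1 (fully open), then the shift along the world's x, y, z in mm, then the turn, a rotation vector about the world's x, y, z in rad. In form: [[grip, [tx, ty, tz], [wx, wy, wz]], ...]. A call has 1 to 8 rows; each row is the pose to reach, as a shift and turn from the pose commanded when the call began; what a row does not reach only later rows make up. A row lasts 1/10 s, in which the tool goes at most 50 mm and 8.59 degrees, less where a joint would pass 70% of its speed; a pose out of reach is approached as far as the arm can. A call with a gripper value outside its range is refused whole. The fingers move at their own pace and stop on an object; "force" is the grip in N (left out, the last holds). Time passes only in rows, so rows that repeat a pose let the fingers close. It gives the time, the measured TCP pose, the force, the opening and the grip force at its end, in the units of the state.
- bot.get_obs(): the state, without advancing time (a new reading comes with each control period).
- bot.camera(name): name is "side" or "top" or "wrist"; returns (picture, depth): 480x640x3 uint8, red, green, blue; 480x640 float32, m along the optical axis (not along the pixel's ray), 0 where there is no reading.
- bot.camera_params(name): a dict with "K" (3x3 intrinsics, pixels), "k1" (the pictures are not rectified: a ray, as slopes to the right and down, at radius r is drawn at 1 + k1 r^2 times it, then the intrinsics apply), "R" (3x3) and "t" (3): a world point X has camera coordinates R X + t. Camera axes: x right, y down, z forward; pixel columns grow to the right and rows downward; lengths in m; the calibration is good to about 2 mm. A picture is of the moment at which its call begins: read the wrist's pose just before it. camera_params takes no time and is no camera call; for the wrist camera it gives the pose at the moment of the call.
- bot.job_done(): hands the job in; it is judged then, once.
The state is a dict: "time": time; "q": joint angles; "qd": joint speeds; "joint_efforts": joint torques, N m; "ee_pos": TCP position; "tcp_rot": TCP orientation; "wrist_force": force on the tool from outside, world axes, zero at the start; "torque": the same for the moment, N m; "opening": finger opening in m; "grasp_force": force on a finger pad.
Only numpy, scipy, OpenCV 4.12 (cv2) and the standard library are available. Lean on these libraries where they do the work, as an engineer would, in place of code of your own. Each camera call takes 0.05 s, during which the arm holds its last target. There are 200 camera calls.

## Working session

There is one attempt and no reset: what is moved stays moved. The work goes in short steps, Python scripts to look and compute and a tool call to move; the robot and the scene stay as the last step left them, time stands still between calls to the robot, and variables do not carry over. Pictures are saved under pics/ and viewed, at most 13 in all, crops included, and the job is handed in when it is done.

Besides the shell and the picture viewer there is one more tool, called after "Emit:" by a JSON object that holds its "method" and its "body". step_arm: Moves the arm, as the interface text tells. Its arguments: {"type":"object","properties":{"targets":{"type":"array","items":{"type":"array"}},"force":{"type":"number"}},"required":["targets"]}

```bash
mkdir -p pics; ls
python3 - <<'E'
from workcell import bot
import cv2,numpy as np
for n in ["top","side"]:
    im,d=bot.camera(n); p=bot.camera_params(n)
    cv2.imwrite(f"pics/{n}0.png",im[:,:,::-1]); np.savez(f"{n}0.npz",im=im,d=d,**{k:np.array(v) for k,v in p.items()})
    print(n,p)
print(bot.get_obs())
E
```

```text
pics
top {'K': array([[610.47009506,   0.        , 319.81864476],
       [  0.        , 610.47009506, 236.81845501],
       [  0.        ,   0.        ,   1.        ]]), 'k1': -0.1053645042452111, 'R': array([[-2.69715055e-02, -9.99636187e-01, -1.77604102e-04],
       [-9.94995960e-01,  2.68634042e-02, -9.62361541e-02],
       [ 9.62059132e-02, -2.41891860e-03, -9.95358514e-01]]), 't': array([0.09613443, 0.51264566, 1.23289489])}
side {'K': array([[495.05948095,   0.        , 323.14745806],
       [  0.        , 495.05948095, 233.0225509 ],
       [  0.        ,   0.        ,   1.        ]]), 'k1': -0.0013112476524238198, 'R': array([[ 0.81658363, -0.57705386, -0.01414287],
       [-0.39787757, -0.54494403, -0.73805788],
       [ 0.41819208,  0.60831312, -0.67458916]]), 't': array([-0.38686197,  0.31822634,  0.61563546])}
{'time': 0.1, 'q': array([ 6.41146056e+01,  5.00703831e+00,  1.00411244e+01,  9.51000658e+01,
       -1.69332946e-04,  9.00010598e+01]), 'qd': array([-0.07134147, -0.01664747,  0.12224963,  0.04006251, -0.10827233,
       -0.0373764 ]), 'joint_efforts': array([ 8.33049171e-05, -5.21559763e+01,  4.65654588e+01,  1.60013360e-02,
        5.51770086e-05, -3.96888674e-05]), 'ee_pos': array([0.24001079, 0.49460137, 0.19368181]), 'tcp_rot': array([-1.79934020e+02,  1.70553263e-04,  1.54113546e+02]), 'wrist_force': array([ 0.11931189, -0.49730132, -0.718938  ]), 'torque': array([ 0.02306809,  0.02991145, -0.02028719]), 'grasp_force': 0.0, 'opening': 0.08519075466263545}
```

View pics/top0.png

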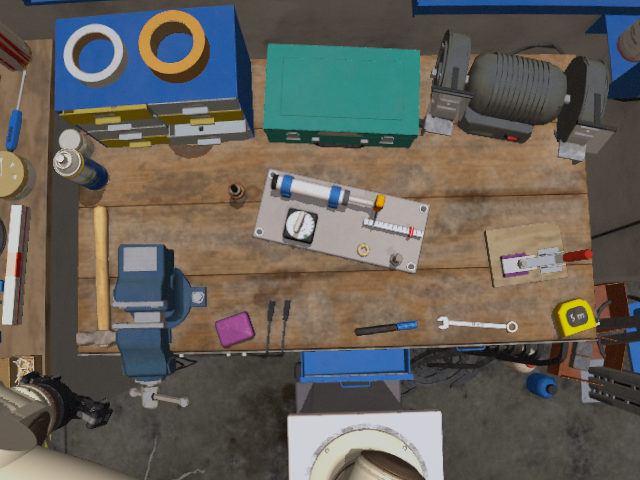

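View pics/side0.png

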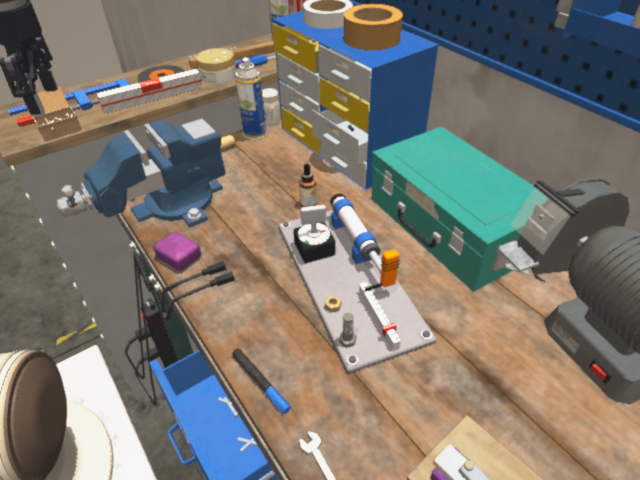

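The top view shows the tester at (250–430, 170–272), with the timer key near (299,226), orange grip (379,201) and red rider near (411,231). The bottle is at (236,192), the nut at (363,250) and the bolt at (396,260).

```bash
cat > h.py <<'E'
import numpy as np,cv2
def load(f): z=np.load(f); return {k:z[k] for k in z.files}
def slope(c,uv):
    D=np.array([float(c['k1']),0,0,0])
    return cv2.undistortPoints(np.array(uv,float).reshape(-1,1,2),c['K'],D).reshape(-1,2)
def ray(c,uv):
    s=slope(c,[uv])[0]; o=-c['R'].T@c['t']; return o,c['R'].T@np.array([s[0],s[1],1])
def onz(c,uv,z):
    o,d=ray(c,uv); return o+d*(z-o[2])/d[2]
def proj(c,X):
    x=c['R']@np.array(X)+c['t']; s=x[:2]/x[2]; s=s*(1+c['k1']*(s@s)); return c['K'][:2,:2]@s+c['K'][:2,2]
def tri(c1,u1,c2,u2):
    A=[];b=[]
    M=np.zeros((3,3));v=np.zeros(3)
    for c,u in((c1,u1),(c2,u2)):
        o,d=ray(c,u);d=d/np.linalg.norm(d);P=np.eye(3)-np.outer(d,d);M+=P;v+=P@o
    return np.linalg.solve(M,v)
def mask(im,lo,hi): return cv2.inRange(cv2.cvtColor(im,cv2.COLOR_RGB2HSV),np.array(lo),np.array(hi))
E
python3 - <<'E'
from h import *
t=load('top0.npz');s=load('side0.npz')
cv2.imwrite('pics/c1.png',cv2.resize(t['im'][160:280,245:440,::-1],None,fx=4,fy=4,interpolation=cv2.INTER_CUBIC))
cv2.imwrite('pics/c2.png',cv2.resize(s['im'][190:365,270:440,::-1],None,fx=3.4,fy=3.4,interpolation=cv2.INTER_CUBIC))
for n,c,x0,x1,y0,y1 in(('t',t,245,440,160,280),('s',s,270,440,160,365)):
  for nm,lo,hi in(('or',(8,150,120),(25,255,255)),('red',(0,150,100),(5,255,255)),('green',(45,120,60),(80,255,255)),('blue',(100,150,80),(120,255,255))):
    m=np.zeros((480,640),np.uint8);m[y0:y1,x0:x1]=mask(c['im'],lo,hi)[y0:y1,x0:x1]
    k,_,st,ce=cv2.connectedComponentsWithStats(m)
    print(n,nm,[(st[i].tolist(),ce[i].round(1).tolist()) for i in range(1,k) if st[i,4]>3])
E
```

```text
t or [([376, 195, 9, 13, 93], [380.0, 200.6])]
t red [([409, 227, 3, 10, 13], [409.8, 231.0]), ([411, 228, 3, 9, 11], [412.1, 232.1])]
t green []
t blue [([281, 175, 12, 22, 174], [286.1, 185.5]), ([329, 186, 12, 21, 169], [334.2, 196.0])]
s or [([311, 183, 4, 4, 7], [312.6, 184.6]), ([305, 186, 5, 1, 5], [307.0, 186.0]), ([311, 191, 4, 3, 9], [312.7, 191.9]), ([381, 249, 18, 38, 493], [389.6, 267.2])]
s red [([383, 326, 13, 10, 35], [387.7, 329.1])]
s green [([399, 185, 3, 3, 5], [400.2, 185.6]), ([412, 224, 3, 2, 4], [413.0, 224.5]), ([417, 224, 2, 4, 4], [417.2, 225.5]), ([428, 227, 7, 4, 9], [431.6, 228.1]), ([423, 230, 6, 4, 8], [425.1, 231.8]), ([430, 248, 3, 3, 5], [430.6, 248.8]), ([437, 254, 3, 4, 4], [438.0, 255.5])]
s blue [([366, 160, 7, 28, 130], [369.2, 173.6]), ([332, 199, 19, 29, 199], [338.5, 211.8]), ([353, 233, 21, 30, 255], [359.9, 246.0])]
```

View pics/c1.png

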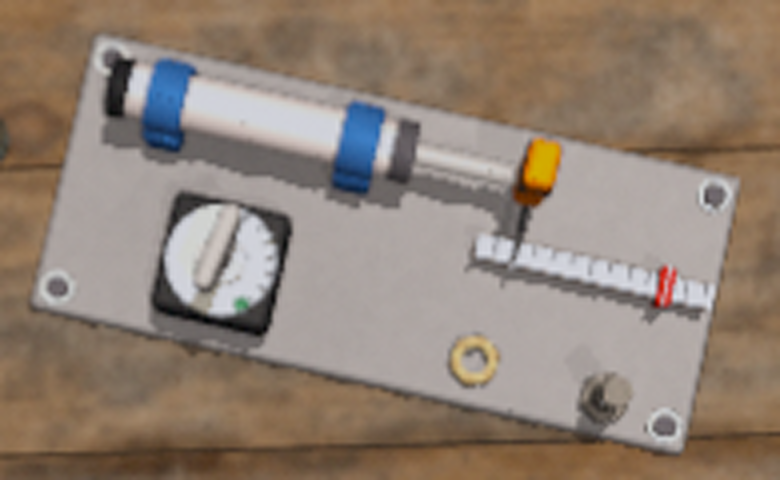

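View pics/c2.png

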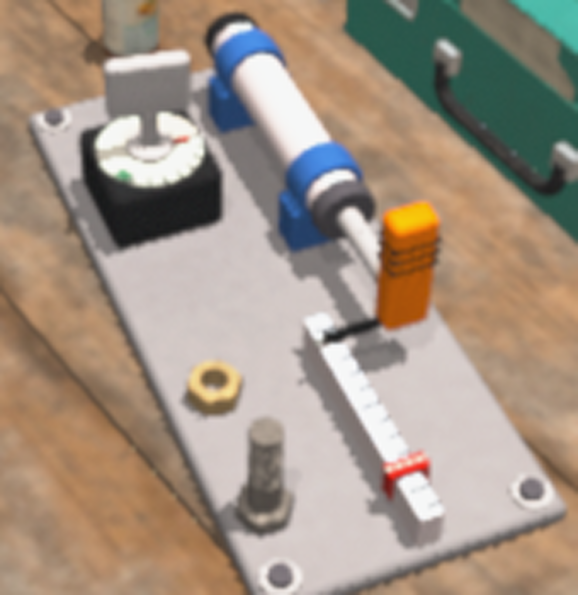

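The crops show four screws, usable as tester-frame references, at c1 (110,57), (713,195), (664,426) and (57,288). The wing top runs (232,208)–(205,285) with the red pointer at its far end. The green mark is at (242,303), so about 137° clockwise remain. The pointer tip is at (515,262) and the rider at (667,287).

Run:
```python
from h import *
t=load('top0.npz');s=load('side0.npz')
C=lambda x,y:(245+(x+.5)/4-.5,160+(y+.5)/4-.5)
S=lambda x,y:(270+(x+.5)/3.4-.5,190+(y+.5)/3.4-.5)
P=[onz(t,C(*p),.012)[:2] for p in((98,35),(740,180),(680,453),(32,307))]
o=np.mean(P,0);print('corners',np.round(P,4).tolist(),'origin',o, [round(float(np.linalg.norm(P[i]-P[(i+1)%4])),4) for i in range(4)])
yv=(P[0]+P[3]-P[1]-P[2]);yv/=np.linalg.norm(yv);print('yaw',np.degrees(np.arctan2(-yv[0],yv[1])))
xv=np.array([yv[1],-yv[0]])
def T(p):p=np.array(p)[:2]-o;return np.round([p@xv,p@yv],4)
D=onz(t,C(222,258),.05);print('dial',D,T(D))
for n,p,z in(('wing a',(232,208),.112),('wing b',(205,285),.112),('green',(242,303),.05),('rider',(667,287),.039),('grip top',(544,158),.108),('orange edge',(530,196),.038),('ptr',(517,255),.038),('mouth',(418,152),.05)):
  X=onz(t,C(*p),z);print(n,X.round(4),T(X))
print('side plate corners',[ (onz(s,S(*p),.012)[:2]).round(4).tolist() for p in((32,122),(566,517))])
g=onz(s,S(411,217),.108);print('side grip top',g,T(g))
g=tri(t,C(544,158),s,S(411,214));print('tri grip',g,T(g))
w=tri(t,C(218,246),s,S(148,62));print('tri wing top',w,T(w))
r=tri(t,C(667,287),s,S(406,464));print('tri rider',r,T(r))
print('bottle',onz(t,(236,190),.1))
```

```text
corners [[0.6641, 0.1852], [0.5779, -0.1501], [0.4358, -0.1124], [0.521, 0.2222]] origin [0.54971164 0.03622321] [0.3461, 0.147, 0.3453, 0.1478]
yaw -14.34614857411702
dial [0.53947387 0.12145776 0.05      ] [-0.031  0.08 ]
wing a [0.5562 0.1142 0.112 ] [-0.013   0.0772]
wing b [0.5193 0.1281 0.112 ] [-0.0522  0.0815]
green [0.5163 0.1119 0.05  ] [-0.0511  0.0651]
rider [ 0.5198 -0.105   0.039 ] [ 0.006  -0.1442]
grip top [ 0.5772 -0.0373  0.108 ] [ 0.0448 -0.0644]
orange edge [ 0.5686 -0.0367  0.038 ] [ 0.0364 -0.0659]
ptr [ 0.5384 -0.0289  0.038 ] [ 0.0052 -0.0659]
mouth [0.591  0.0206 0.05  ] [ 0.0439 -0.0049]
side plate corners [[0.5209, 0.2139], [0.5747, -0.1554]]
side grip top [ 0.57442369 -0.03925169  0.108     ] [ 0.0426 -0.067 ]
tri grip [ 0.57697469 -0.03713529  0.10681724] [ 0.0446 -0.0643]
tri wing top [0.53924356 0.121049   0.10877783] [-0.0312  0.0796]
tri rider [ 0.5203209  -0.10535211  0.03907537] [ 0.0066 -0.1444]
bottle [0.60416847 0.24385139 0.1       ]
```

Run:
```python
from h import *
t=load('top0.npz')
for n,x0,x1,y0,y1 in(('vise',110,210,240,350),('pathpurple',210,300,230,350)):
  d=t['d'][y0:y1,x0:x1]; v,u=np.mgrid[y0:y1,x0:x1]
  sl=slope(t,np.c_[u.ravel(),v.ravel()]);Z=d.ravel();X=(np.c_[sl*Z[:,None],Z]-t['t'])@t['R'];X=X[Z>0]
  print(n,np.percentile(X[:,2],[50,95,99.5]),X[X[:,2]>.05].min(0) if (X[:,2]>.05).any() else '',X[X[:,2]>.05].max(0) if (X[:,2]>.05).any() else '')
```

```text
vise [0.07418555 0.16418968 0.1672026 ] [0.29954712 0.36917153 0.05004717] [0.5007522  0.4693219  0.17249868]
pathpurple [0.00027325 0.03168864 0.05163798] [0.50926766 0.12388986 0.05003748] [0.52828682 0.15649182 0.11182789]
```

Emit:
{"method": "step_arm", "body": {"targets": [[0.5,[0,0,40],[0,0,0]],[0.5,[0,0,70],[0,0,0]],[0.5,[25,-30,80],[0,0,0]],[0.5,[50,-60,80],[0,0,0]]], "force": 60}}

```text
time: 0.5
ee_pos: [0.2905, 0.435, 0.2756]
tcp_rot: [179.9, 0.0, 154.2]
wrist_force: [0.1, 1.2, 0.5]
opening: 0.0427
grasp_force: 0.0
```

Emit:
{"method": "step_arm", "body": {"targets": [[0.5,[30,-38,0],[0,0,0]],[0.5,[60,-76,0],[0,0,0]],[0.5,[90,-114,0],[0,0,0.03]],[0.5,[120,-152,0],[0,0,0.05]],[0.5,[150,-190,0],[0,0,0.09]],[0.5,[180,-228,0],[0,0,0.09]],[0.5,[210,-266,0],[0,0,0.09]],[0.5,[240,-300,0],[0,0,0.09]]]}}

```text
time: 1.3
ee_pos: [0.531, 0.1327, 0.2742]
tcp_rot: [-180.0, -0.0, 159.2]
wrist_force: [0.8, 1.3, -0.1]
opening: 0.0427
grasp_force: 0.0
```

Emit:
{"method": "step_arm", "body": {"targets": [[0.5,[4,-6,-30],[0,0,0]],[0.5,[8,-13,-60],[0,0,0]],[0.5,[8,-13,-90],[0,0,0]],[0.5,[8,-13,-90],[0,0,0]],[0.5,[8,-13,-90],[0,0,0]]]}}

```text
time: 1.8
ee_pos: [0.5378, 0.1218, 0.1847]
tcp_rot: [-180.0, -0.0, 159.3]
wrist_force: [0.6, -0.9, 1.5]
opening: 0.0428
grasp_force: 0.0
```

Run:
```python
from workcell import bot
import cv2,numpy as np
o=bot.get_obs();print(o['q'],o['ee_pos'],o['tcp_rot'])
p=bot.camera_params("wrist");im,d=bot.camera("wrist")
cv2.imwrite("pics/w1.png",im[:,:,::-1]); np.savez("w1.npz",im=im,d=d,**{k:np.array(v) for k,v in p.items()})
```

```text
[ 1.27631577e+01  5.02630756e+00  9.05986278e+00  9.40819426e+01
 -1.94898308e-05  3.34870675e+01] [0.53776424 0.12181334 0.18468803] [-1.79973286e+02 -4.03448500e-02  1.59276081e+02]
```

View pics/w1.png

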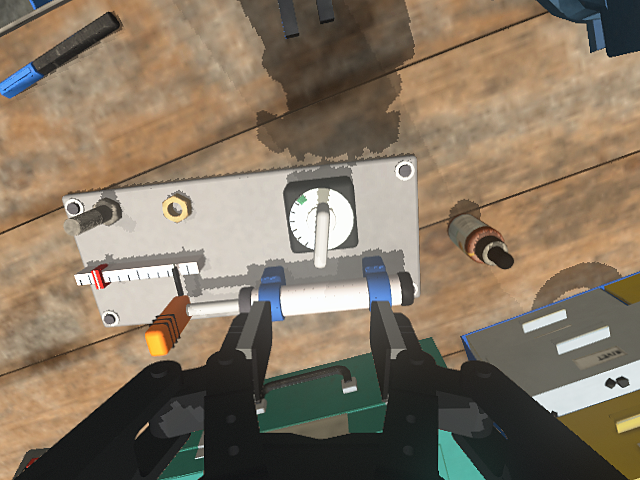

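The wrist view shows the wing top along (324,205)–(320,263), centred between the fingers. The pointer fin ends near (177,267) and the rider is near (99,277).

Run:
```python
from h import *
t=load('w1.npz')
o=np.array([.5497,.0362]);a=np.radians(-14.35);xv=np.array([np.cos(a),np.sin(a)]);yv=np.array([-np.sin(a),np.cos(a)])
T=lambda p:np.round([(p[:2]-o)@xv,(p[:2]-o)@yv],4)
m=cv2.inRange(cv2.cvtColor(t['im'],cv2.COLOR_RGB2HSV),(0,0,150),(180,45,225));m[:195]=0;m[272:]=0;m[:,:312]=0;m[:,334:]=0
for n,p,z in(('w1',(323,206),.112),('w2',(320,262),.112),('dial',(321,218),.05),('rider',(99,277),.039),('ptr',(177,267),.038),('green',(301,199),.05),('scaleL',(76,280),.034),('scaleR',(199,268),.034),('c1',(63,197),.012),('c2',(415,157),.012),('c3',(421,302),.012)):
  X=onz(t,p,z);print(n,X.round(4),T(X))
cv2.imwrite('pics/c3.png',cv2.resize(t['im'][170:300,60:350,::-1],None,fx=2.7,fy=4,interpolation=cv2.INTER_CUBIC))
```

```text
w1 [0.5153 0.1322 0.112 ] [-0.0571  0.0845]
w2 [0.5539 0.1153 0.112 ] [-0.0155  0.0777]
dial [0.5381 0.1221 0.05  ] [-0.0325  0.0803]
rider [ 0.5195 -0.102   0.039 ] [ 0.005  -0.1413]
ptr [ 0.5374 -0.0254  0.038 ] [ 0.0034 -0.0627]
green [0.5162 0.1119 0.05  ] [-0.0513  0.065 ]
scaleL [ 0.515  -0.1297  0.034 ] [ 0.0075 -0.1693]
scaleR [ 0.5469 -0.0079  0.034 ] [ 0.0082 -0.0434]
c1 [ 0.4372 -0.1113  0.012 ] [-0.0724 -0.1708]
c2 [0.5234 0.222  0.012 ] [-0.0716  0.1735]
c3 [0.6718 0.1858 0.012 ] [0.0812 0.1752]
```

View pics/c3.png

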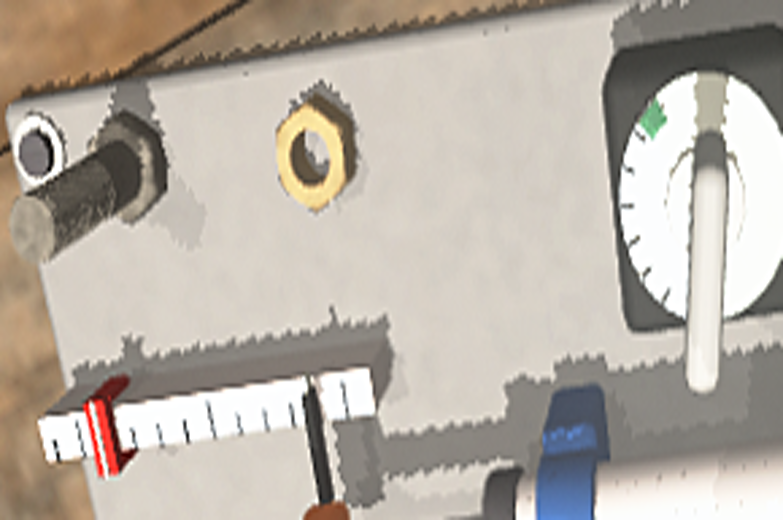

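The crop confirms that the wing is aligned within about 2° and that the pointer is at the home end of the scale. Descend and grip the key.

Emit:
{"method": "step_arm", "body": {"targets": [[0.5,[0,0,-40],[0,0,-0.02]],[0.5,[0,0,-75],[0,0,-0.02]],[0.5,[0,0,-105],[0,0,-0.02]],[0.5,[0,0,-105],[0,0,-0.02]],[0,[0,0,-105],[0,0,-0.02]],[0,[0,0,-105],[0,0,-0.02]],[0,[0,0,-105],[0,0,-0.02]],[0,[0,0,-105],[0,0,-0.02]]], "force": 50}}

```text
time: 2.65
ee_pos: [0.5388, 0.122, 0.0808]
tcp_rot: [179.9, 0.1, 158.1]
wrist_force: [-0.4, 0.7, -0.6]
opening: -0.0003
grasp_force: 0.0
```

Run:
```python
from workcell import bot
import cv2,numpy as np
o=bot.get_obs();print(o['opening'],o['grasp_force'],o['torque'])
im,d=bot.camera("side");im2,_=bot.camera("wrist")
A=cv2.resize(im[120:300,230:430],(400,360),interpolation=cv2.INTER_CUBIC);B=cv2.resize(im2[120:480,120:520],(400,360))
cv2.imwrite("pics/s1.png",np.hstack([A,B])[:,:,::-1])
```

```text
-0.00025688169465427316 0.0 [-0.02449962 -0.02680415  0.0007491 ]
```

View pics/s1.png

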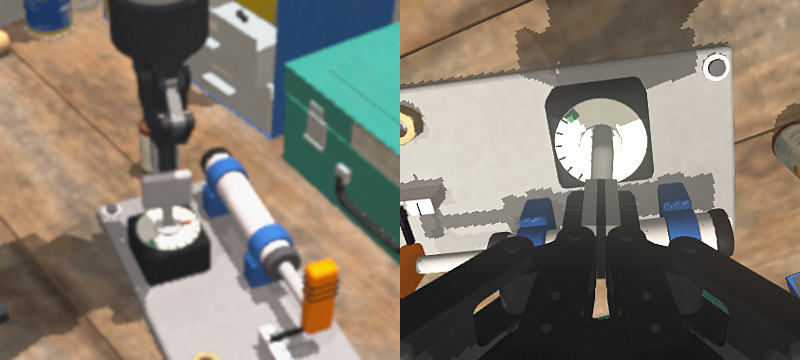

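Run:
```python
from h import *
s=load('side0.npz')
for X in((.5388,.122,.0808),(.5388,.122,.112),(.538,.122,.097),(.5558,.115,.112),(.52,.129,.112),(.5388,.122,.05)): print(X,proj(s,X), 'crop',(proj(s,X)-[230,120])*2)
from workcell import bot
im,d=bot.camera("side")
print(np.round(d[196:226:3,300:330:3],3))
print([(s['R']@np.array(X)+s['t'])[2] for X in((.5388,.122,.0808),(.5388,.122,.112))])
# points near
v,u=np.mgrid[150:215,300:330]; sl=slope(s,np.c_[u.ravel(),v.ravel()]);Z=d[150:215,300:330].ravel()
X=(np.c_[sl*Z[:,None],Z]-s['t'])@s['R']
X=X.reshape(65,30,3)
for r in range(30,65,4): print(r+150,X[r,8].round(3),X[r,14].round(3),X[r,20].round(3))
```

```text
(0.5388, 0.122, 0.0808) [312.54641313 220.2136859 ] crop [165.09282625 200.4273718 ]
(0.5388, 0.122, 0.112) [312.02052782 206.31516525] crop [164.04105564 172.6303305 ]
(0.538, 0.122, 0.097) [311.89157958 213.26072986] crop [163.78315917 186.52145972]
(0.5558, 0.115, 0.112) [322.58922121 204.67244877] crop [185.17844242 169.34489755]
(0.52, 0.129, 0.112) [300.4898562  208.37064612] crop [140.97971241 176.74129223]
(0.5388, 0.122, 0.05) [313.04094488 233.28306452] crop [166.08188975 226.56612904]
[[1.001 0.991 0.816 0.806 0.807 0.81  0.819 1.04  1.041 1.04 ]
 [1.011 0.997 0.821 0.816 0.811 0.813 0.821 1.04  1.034 1.037]
 [1.03  1.001 0.823 0.822 0.815 0.818 0.829 1.029 1.028 1.03 ]
 [1.027 1.007 1.005 0.826 0.819 0.823 0.831 1.02  1.021 1.022]
 [1.014 0.838 0.84  0.84  0.84  0.838 0.841 0.839 0.84  1.019]
 [1.004 0.836 0.839 0.837 0.841 0.841 0.84  0.844 0.847 1.006]
 [1.    0.839 0.842 0.84  0.844 0.844 0.845 0.847 0.847 0.983]
 [0.995 0.847 0.845 0.846 0.847 0.851 0.849 0.853 0.853 0.973]
 [0.971 0.851 0.851 0.849 0.853 0.855 0.855 0.859 0.858 0.972]
 [0.961 0.853 0.853 0.856 0.854 0.859 0.863 0.903 0.904 0.962]]
[np.float64(0.8606647453228938), np.float64(0.8396175634431468)]
180 [0.525 0.11  0.18 ] [0.51  0.07  0.211] [0.518 0.065 0.21 ]
184 [0.525 0.11  0.172] [0.508 0.067 0.206] [0.516 0.063 0.205]
188 [0.516 0.096 0.177] [0.512 0.073 0.193] [0.523 0.073 0.188]
192 [0.517 0.098 0.168] [0.525 0.093 0.167] [0.535 0.091 0.164]
196 [0.529 0.118 0.141] [0.535 0.109 0.144] [ 0.646  0.256 -0.   ]
200 [0.529 0.118 0.133] [0.533 0.106 0.139] [ 0.64   0.246 -0.002]
204 [0.528 0.117 0.126] [0.535 0.109 0.127] [ 0.633  0.237 -0.004]
208 [0.532 0.124 0.11 ] [0.54  0.119 0.11 ] [0.55  0.115 0.108]
212 [0.529 0.12  0.106] [0.539 0.117 0.103] [0.548 0.111 0.102]
```

```bash
cat >> h.py <<'E'
def cloud(c):
    v,u=np.mgrid[0:480,0:640]; sl=slope(c,np.c_[u.ravel(),v.ravel()]);Z=c['d'].ravel()
    X=(np.c_[sl*Z[:,None],Z]-c['t'])@c['R']; X[Z<=0]=np.nan; return X.reshape(480,640,3)
def snap(n,f):
    from workcell import bot
    o=bot.get_obs();p=bot.camera_params(n);im,d=bot.camera(n)
    np.savez(f,im=im,d=d,**{k:np.array(v) for k,v in p.items()}); return load(f),o
E
python3 - <<'E'
from h import *
w,o=snap('wrist','w2.npz');X=cloud(w);print(o['ee_pos'],o['time'])
print(-w['R'].T@w['t'])
for v in range(230,420,8): print(v,[X[v,u].round(3).tolist() for u in(308,312,334)])
E
```

```text
[0.53831445 0.12183385 0.07974202] 2.8
[0.46176203 0.15264862 0.26023959]
230 [[0.516, 0.123, 0.053], [0.518, 0.125, 0.051], [0.522, 0.137, 0.053]]
238 [[0.521, 0.121, 0.052], [0.522, 0.123, 0.052], [0.527, 0.135, 0.052]]
246 [[0.525, 0.119, 0.053], [0.527, 0.121, 0.052], [0.532, 0.133, 0.052]]
254 [[0.529, 0.118, 0.057], [0.53, 0.12, 0.057], [0.535, 0.132, 0.056]]
262 [[0.533, 0.116, 0.057], [0.52, 0.125, 0.097], [0.539, 0.13, 0.058]]
270 [[0.538, 0.114, 0.057], [0.52, 0.125, 0.106], [0.545, 0.128, 0.056]]
278 [[0.543, 0.112, 0.056], [0.522, 0.124, 0.11], [0.55, 0.126, 0.055]]
286 [[0.55, 0.109, 0.053], [0.526, 0.123, 0.11], [0.556, 0.124, 0.052]]
294 [[0.555, 0.107, 0.052], [0.53, 0.121, 0.11], [0.561, 0.122, 0.052]]
302 [[0.526, 0.121, 0.124], [0.527, 0.123, 0.124], [0.53, 0.131, 0.125]]
310 [[0.526, 0.122, 0.131], [0.526, 0.123, 0.131], [0.53, 0.131, 0.131]]
318 [[0.526, 0.122, 0.138], [0.527, 0.123, 0.137], [0.529, 0.131, 0.138]]
326 [[0.526, 0.122, 0.143], [0.527, 0.123, 0.142], [0.53, 0.131, 0.143]]
334 [[0.526, 0.122, 0.149], [0.527, 0.123, 0.148], [0.53, 0.13, 0.148]]
342 [[0.527, 0.122, 0.153], [0.527, 0.123, 0.153], [0.529, 0.131, 0.154]]
350 [[0.526, 0.123, 0.159], [0.529, 0.123, 0.155], [0.528, 0.131, 0.16]]
358 [[0.525, 0.123, 0.164], [0.526, 0.124, 0.163], [0.528, 0.131, 0.164]]
366 [[0.525, 0.123, 0.168], [0.526, 0.124, 0.168], [0.528, 0.13, 0.168]]
374 [[0.526, 0.123, 0.171], [0.528, 0.123, 0.168], [0.528, 0.13, 0.171]]
382 [[0.525, 0.123, 0.175], [0.532, 0.122, 0.166], [nan, nan, nan]]
390 [[0.525, 0.124, 0.179], [0.536, 0.12, 0.164], [0.529, 0.13, 0.177]]
398 [[0.528, 0.122, 0.178], [0.539, 0.119, 0.165], [0.529, 0.13, 0.18]]
406 [[0.54, 0.117, 0.166], [0.542, 0.118, 0.165], [0.531, 0.129, 0.181]]
414 [[0.543, 0.116, 0.167], [0.544, 0.117, 0.166], [0.533, 0.128, 0.181]]
```

The depth image shows the real fingertips at z≈0.121 while the reported TCP is 0.080. The tips therefore sit about 41 mm above the reported TCP, and the pads closed over the wing's top. Open and descend by that amount.

Emit:
{"method": "step_arm", "body": {"targets": [[0.5,[0,0,0],[0,0,0]],[0.5,[0,0,0],[0,0,0]],[0.5,[0,0,0],[0,0,0]],[0.5,[0,0,0],[0,0,0]],[0.5,[0,0,-20],[0,0,0]],[0.5,[0,0,-40],[0,0,0]],[0.5,[0,0,-40],[0,0,0]]]}}

```text
time: 3.55
ee_pos: [0.5365, 0.1215, 0.0367]
tcp_rot: [-179.9, -0.2, 158.1]
wrist_force: [-0.2, -0.6, -0.3]
opening: 0.0426
grasp_force: 0.0
```

Emit:
{"method": "step_arm", "body": {"targets": [[0,[0,0,0],[0,0,0]],[0,[0,0,0],[0,0,0]],[0,[0,0,0],[0,0,0]],[0,[0,0,0],[0,0,0]]], "force": 50}}

```text
time: 3.95
ee_pos: [0.5388, 0.1219, 0.0406]
tcp_rot: [179.9, 0.1, 158.1]
wrist_force: [-0.8, -0.7, 6.4]
opening: 0.0094
grasp_force: 52.0
```

The wing is gripped. First part turn, clockwise (−z).

Emit:
{"method": "step_arm", "body": {"targets": [[0,[0,0,0],[0,0,-0.13]],[0,[0,0,0],[0,0,-0.26]],[0,[0,0,0],[0,0,-0.39]],[0,[0,0,0],[0,0,-0.52]],[0,[0,0,0],[0,0,-0.65]],[0,[0,0,0],[0,0,-0.78]],[0,[0,0,0],[0,0,-0.9]],[0,[0,0,0],[0,0,-0.9]]]}}

```text
time: 4.75
ee_pos: [0.5393, 0.1222, 0.0406]
tcp_rot: [179.8, -0.0, 106.4]
wrist_force: [2.8, 1.3, 5.3]
opening: 0.0095
grasp_force: 52.2
```

Emit:
{"method": "step_arm", "body": {"targets": [[0.5,[0,0,0],[0,0,0]],[0.5,[0,0,0],[0,0,0]],[0.5,[0,0,0],[0,0,0]],[0.5,[0,0,20],[0,0,0]],[0.5,[0,0,40],[0,0,0]],[0.5,[0,0,40],[0,0,0]]]}}

```text
time: 5.35
ee_pos: [0.5393, 0.1221, 0.0818]
tcp_rot: [179.8, 0.0, 106.6]
wrist_force: [0.1, 0.5, -0.4]
opening: 0.0427
grasp_force: 0.0
```

Run:
```python
from h import *
w,o=snap('wrist','w3.npz');X=cloud(w);print(o['ee_pos'],o['tcp_rot'],o['q'],o['time'])
m=(abs(X[...,2]-.110)<.006)&(np.hypot(X[...,0]-.538,X[...,1]-.122)<.035)
P=X[m][:,:2];c,(a,b),ang=cv2.minAreaRect(P.astype(np.float32)*1000);print(len(P),c,a,b,ang)
u,s,vt=np.linalg.svd(P-P.mean(0),full_matrices=False);print(P.mean(0),np.degrees(np.arctan2(vt[0,1],vt[0,0])))
```

```text
[0.53930153 0.12207504 0.08176967] [1.79799985e+02 1.35364646e-02 1.06592971e+02] [ 1.27544704e+01  4.39212400e+00 -2.98355560e+00  8.24238483e+01
 -1.16188874e-04  8.61614754e+01] 5.35
1851 (538.76123046875, 122.71588134765625) 9.904266357421875 43.43899917602539 16.218564987182617
[0.53803469 0.12483882] -73.81965982999799
```

The wing moved 52° and about 83° remain. Regrip and continue.

Emit:
{"method": "step_arm", "body": {"targets": [[0.5,[0,0,-20],[0,0,0]],[0.5,[0,0,-41],[0,0,0]],[0.5,[0,0,-41],[0,0,0]],[0,[0,0,-41],[0,0,0]],[0,[0,0,-41],[0,0,0]],[0,[0,0,-41],[0,0,0]],[0,[0,0,-41],[0,0,0]]], "force": 50}}

```text
time: 6.1
ee_pos: [0.5392, 0.1221, 0.0393]
tcp_rot: [179.9, 0.0, 106.6]
wrist_force: [4.9, 2.2, 0.1]
opening: 0.0094
grasp_force: 52.7
```

Emit:
{"method": "step_arm", "body": {"targets": [[0,[0,0,0],[0,0,-0.13]],[0,[0,0,0],[0,0,-0.26]],[0,[0,0,0],[0,0,-0.39]],[0,[0,0,0],[0,0,-0.52]],[0,[0,0,0],[0,0,-0.65]],[0,[0,0,0],[0,0,-0.78]],[0,[0,0,0],[0,0,-0.91]],[0,[0,0,0],[0,0,-1.04]]]}}

```text
time: 6.9
ee_pos: [0.5397, 0.1221, 0.0393]
tcp_rot: [179.9, -0.2, 46.7]
wrist_force: [7.1, 0.1, -1.2]
opening: 0.0094
grasp_force: 52.6
```

Emit:
{"method": "step_arm", "body": {"targets": [[0,[0,0,0],[0,0,-0.12]],[0,[0,0,0],[0,0,-0.24]],[0,[0,0,0],[0,0,-0.34]],[0,[0,0,0],[0,0,-0.34]]]}}

```text
time: 7.3
ee_pos: [0.5398, 0.1219, 0.0393]
tcp_rot: [179.9, -0.2, 27.3]
wrist_force: [8.1, 0.1, -1.2]
opening: 0.009
grasp_force: 52.6
```

```bash
python3 -c "
from workcell import bot
o=bot.get_obs();print(o['torque'],o['tcp_rot'],o['q'][5],o['joint_efforts'])"
```

```text
[ 0.1295648  -1.30635718  0.03865608] [179.92307827  -0.19244132  27.28064971] 165.46118685456753 [  0.93267107 -52.59461045  43.71337295   2.94666655   0.26798149
   1.2346236 ]
```

Emit:
{"method": "step_arm", "body": {"targets": [[0,[0,0,0],[0,0,-0.04]],[0,[0,0,0],[0,0,-0.08]],[0,[0,0,0],[0,0,-0.08]]]}}

```text
time: 7.6
ee_pos: [0.5399, 0.1219, 0.0393]
tcp_rot: [179.9, -0.2, 22.8]
wrist_force: [8.6, 0.3, -1.6]
opening: 0.0096
grasp_force: 52.6
```

```bash
python3 -c "
from workcell import bot
o=bot.get_obs();print(o['torque'],o['tcp_rot'],o['q'][5],o['joint_efforts'])"
```

```text
[ 0.07481506 -1.24130857 -0.08240669] [179.93260549  -0.20436095  22.81816352] 169.9214735529945 [  1.04705315 -52.60572195  43.7010777    2.97813714   0.32267824
   0.44823605]
```

Emit:
{"method": "step_arm", "body": {"targets": [[0.5,[0,0,0],[0,0,0]],[0.5,[0,0,0],[0,0,0]],[0.5,[0,0,0],[0,0,0]],[0.5,[0,0,20],[0,0,0]],[0.5,[0,0,41],[0,0,0]],[0.5,[0,0,41],[0,0,0]]]}}

```text
time: 8.2
ee_pos: [0.5393, 0.1221, 0.0822]
tcp_rot: [180.0, -0.2, 22.9]
wrist_force: [0.9, -0.0, 0.2]
opening: 0.0425
grasp_force: 0.0
```

Run:
```python
from h import *
w,o=snap('wrist','w4.npz');X=cloud(w);print(o['ee_pos'],o['tcp_rot'],o['time'])
m=(abs(X[...,2]-.110)<.006)&(np.hypot(X[...,0]-.538,X[...,1]-.122)<.035)
P=X[m][:,:2];print(cv2.minAreaRect(P.astype(np.float32)*1000))
t,_=snap('top','t4.npz')
A=cv2.resize(t['im'][195:255,270:330],(480,480),interpolation=cv2.INTER_CUBIC)
s,_=snap('side','s4.npz');B=cv2.resize(s['im'][195:265,280:350],(320,480),interpolation=cv2.INTER_CUBIC)
cv2.imwrite('pics/c4.png',np.hstack([w['im'][:,160:480],B])[:,:,::-1])
```

```text
[0.53932822 0.12212614 0.08220885] [179.96133295  -0.22095862  22.91327763] 8.2
((539.95947265625, 122.25111389160156), (43.20655059814453, 10.014023780822754), 22.595176696777344)
```

View pics/c4.png

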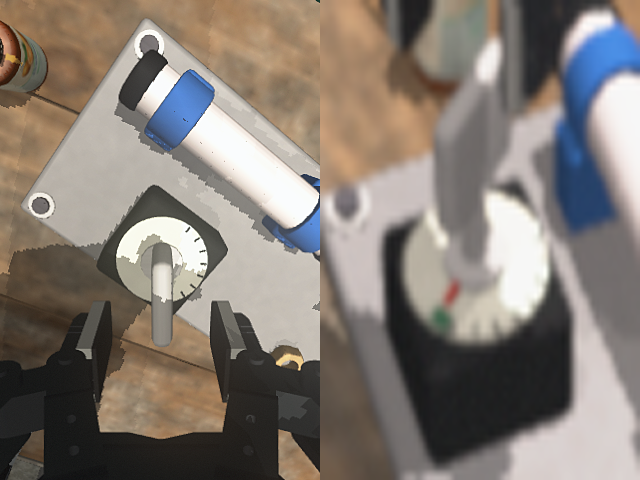

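The side view shows the red pointer (452,292) at or near the green mark (442,318). The wing followed without slipping to −157.4°. I'll confirm the stop with a third part turn after swinging the wrist 180° the other way, which the rod grasp needs anyway.

Emit:
{"method": "step_arm", "body": {"targets": [[0.5,[0,0,0],[0,0,0.145]],[0.5,[0,0,0],[0,0,0.29]],[0.5,[0,0,0],[0,0,0.435]],[0.5,[0,0,0],[0,0,0.58]],[0.5,[0,0,0],[0,0,0.725]],[0.5,[0,0,0],[0,0,0.87]],[0.5,[0,0,0],[0,0,1.015]],[0.5,[0,0,0],[0,0,1.16]]]}}

```text
time: 9.15
ee_pos: [0.5374, 0.1217, 0.0779]
tcp_rot: [-179.9, 0.0, 89.7]
wrist_force: [-1.1, 0.4, -0.9]
opening: 0.0428
grasp_force: 0.0
```

Emit:
{"method": "step_arm", "body": {"targets": [[0.5,[0,0,0],[0,0,0.145]],[0.5,[0,0,0],[0,0,0.29]],[0.5,[0,0,0],[0,0,0.435]],[0.5,[0,0,0],[0,0,0.58]],[0.5,[0,0,0],[0,0,0.725]],[0.5,[0,0,0],[0,0,0.87]],[0.5,[0,0,0],[0,0,1.015]],[0.5,[0,0,0],[0,0,1.16]]]}}

```text
time: 9.95
ee_pos: [0.5374, 0.1217, 0.078]
tcp_rot: [-179.9, -0.1, 156.2]
wrist_force: [0.5, 0.1, -0.2]
opening: 0.0426
grasp_force: 0.0
```

Emit:
{"method": "step_arm", "body": {"targets": [[0.5,[0,0,0],[0,0,0.145]],[0.5,[0,0,0],[0,0,0.29]],[0.5,[0,0,0],[0,0,0.435]],[0.5,[0,0,0],[0,0,0.58]],[0.5,[0,0,0],[0,0,0.725]],[0.5,[0,0,0],[0,0,0.817]],[0.5,[0,0,0],[0,0,0.817]]]}}

```text
time: 10.65
ee_pos: [0.5375, 0.1217, 0.0781]
tcp_rot: [180.0, -0.1, -157.3]
wrist_force: [0.5, 1.3, 0.1]
opening: 0.0425
grasp_force: 0.0
```

Emit:
{"method": "step_arm", "body": {"targets": [[0.5,[1,0,-20],[0,0,0]],[0.5,[1,0,-40],[0,0,0]],[0.5,[1,0,-40],[0,0,0]],[0,[1,0,-40],[0,0,0]],[0,[1,0,-40],[0,0,0]],[0,[1,0,-40],[0,0,0]],[0,[1,0,-40],[0,0,0]]], "force": 40}}

```text
time: 11.35
ee_pos: [0.5397, 0.1218, 0.0404]
tcp_rot: [-180.0, 0.1, -157.4]
wrist_force: [-0.4, -1.7, 4.2]
opening: 0.0097
grasp_force: 40.6
```

```bash
python3 -c "
from workcell import bot
o=bot.get_obs();print(o['torque'],o['tcp_rot'],o['q'][5],o['joint_efforts'],o['opening'])"
```

```text
[-0.28381431  0.10423743  0.14896696] [-1.79965465e+02  8.80681870e-02 -1.57374526e+02] -9.899311857179654 [  0.81430899 -49.8619473   44.71121907  -0.34411828   0.37648262
   0.1005395 ] 0.009664121401506076
```

Emit:
{"method": "step_arm", "body": {"targets": [[0,[0,0,0],[0,0,-0.05]],[0,[0,0,0],[0,0,-0.1]],[0,[0,0,0],[0,0,-0.1]]]}}

```text
time: 11.65
ee_pos: [0.5397, 0.1218, 0.0404]
tcp_rot: [-180.0, 0.1, -163.2]
wrist_force: [0.0, -1.3, 5.4]
opening: 0.0096
grasp_force: 40.9
```

```bash
python3 -c "
from workcell import bot
o=bot.get_obs();print(o['torque'],o['tcp_rot'],o['q'][5],o['joint_efforts'],o['opening'])"
```

```text
[-0.38508651  0.11463561 -0.05469203] [-1.79976148e+02  9.54595721e-02 -1.63162370e+02] -4.114391331268256 [  1.10504474 -49.12175775  44.04310226  -0.40024429   0.45776993
   0.67244349] 0.009626503335451089
```

Emit:
{"method": "step_arm", "body": {"targets": [[0,[0,0,0],[0,0,-0.05]],[0,[0,0,0],[0,0,-0.1]],[0,[0,0,0],[0,0,-0.1]]]}}

```text
time: 11.95
ee_pos: [0.5398, 0.1218, 0.0405]
tcp_rot: [-180.0, 0.1, -168.7]
wrist_force: [0.4, -3.3, 7.0]
opening: 0.0095
grasp_force: 91.6
```

```bash
python3 -c "
from workcell import bot
o=bot.get_obs();print(o['torque'],o['tcp_rot'],o['q'][5],o['joint_efforts'],o['opening'])
from h import *
import sys
s,_=snap('side','s5.npz');w,_=snap('wrist','w5.npz')
for c in (s,w):
  m=mask(c['im'],(45,90,40),(85,255,255)); r=mask(c['im'],(0,120,80),(6,255,255))
  p=proj(c,(.539,.122,.05));
  for k,mm in(('g',m),('r',r)):
    v,u=np.nonzero(mm); q=np.hypot(u-p[0],v-p[1])<50
    if c is s: q=np.hypot(u-p[0],v-p[1])<22
    if q.any():
      X=onz(c,(u[q].mean(),v[q].mean()),.051 if k=='g' else .053); d=X[:2]-[.539,.122]; print(k,q.sum(),X.round(4),np.degrees(np.arctan2(d[1],d[0])),np.hypot(*d))
"
```

```text
[-0.666725    0.12976312  2.14171244] [-1.79953609e+02  1.09339772e-01 -1.68697923e+02] 1.4390721260571664 [ -0.24419979 -48.68617058  43.78947973  -0.53356295   0.89361917
   2.7901686 ] 0.00950708455752964
r 3 [0.5244 0.1175 0.053 ] -163.02923343355238 0.015268370430098408
g 9 [0.5164 0.1149 0.051 ] -162.5653089073719 0.023704488907978653
r 81 [0.5236 0.1173 0.053 ] -162.86880843080243 0.01607593414274227
```

The torque jumped to 2.1 N m, and the red pointer at −163° matches the green mark at −162.6°, so the key is at its stop. Ease off, release and check.

Emit:
{"method": "step_arm", "body": {"targets": [[0,[0,0,0],[0,0,0.04]],[0.5,[0,0,0],[0,0,0.04]],[0.5,[0,0,0],[0,0,0.04]],[0.5,[0,0,0],[0,0,0.04]],[0.5,[0,0,25],[0,0,0.04]],[0.5,[0,0,60],[0,0,0.04]],[0.5,[0,0,60],[0,0,0.04]]]}}

```text
time: 12.75
ee_pos: [0.541, 0.1223, 0.1038]
tcp_rot: [180.0, 0.4, -166.6]
wrist_force: [0.7, -0.2, 1.0]
opening: 0.043
grasp_force: 0.0
```

Run:
```python
from h import *
w,o=snap('wrist','w6.npz');X=cloud(w);print(o['ee_pos'],o['tcp_rot'],o['time'])
m=(abs(X[...,2]-.110)<.006)&(np.hypot(X[...,0]-.538,X[...,1]-.122)<.035)
print(cv2.minAreaRect(X[m][:,:2].astype(np.float32)*1000))
for k,lo,hi,z in(('g',(45,90,40),(85,255,255),.051),('r',(0,120,80),(6,255,255),.053)):
    p=proj(w,(.539,.122,.05));v,u=np.nonzero(mask(w['im'],lo,hi)); q=np.hypot(u-p[0],v-p[1])<50
    if q.any():
      Y=onz(w,(u[q].mean(),v[q].mean()),z); d=Y[:2]-[.539,.122]; print(k,q.sum(),Y.round(4),np.degrees(np.arctan2(d[1],d[0])),np.hypot(*d))
```

```text
[0.54104382 0.12231642 0.10382212] [ 179.99406688    0.35397644 -166.55651706] 12.75
((538.1201782226562, 121.51042938232422), (43.55449295043945, 10.002705574035645), 16.573822021484375)
g 2 [0.5136 0.115  0.051 ] -164.64923389830545 0.026343561087828253
r 32 [0.5223 0.1169 0.053 ] -162.99602877745707 0.01744823731381356
```

The key is at 2.60 rad (wing −163.4°, against −14.4° at run-down). Now go to above the rod grip.

Emit:
{"method": "step_arm", "body": {"targets": [[0.5,[5,-20,10],[0,0,-0.12]],[0.5,[14,-60,10],[0,0,-0.24]],[0.5,[23,-100,10],[0,0,-0.36]],[0.5,[32,-140,10],[0,0,-0.485]],[0.5,[36,-160,10],[0,0,-0.485]],[0.5,[36,-160,10],[0,0,-0.485]]]}}

```text
time: 13.4
ee_pos: [0.5749, -0.0406, 0.1078]
tcp_rot: [-180.0, -0.1, 165.5]
wrist_force: [-0.6, -0.3, -0.2]
opening: 0.0427
grasp_force: 0.0
```

Run:
```python
from h import *
o0=np.array([.5497,.0362]);a=np.radians(-14.35);xv=np.array([np.cos(a),np.sin(a)]);yv=np.array([-np.sin(a),np.cos(a)])
T=lambda p:np.round([(p[:2]-o0)@xv,(p[:2]-o0)@yv],4)
w,o=snap('wrist','w7.npz');X=cloud(w);print(o['ee_pos'],o['tcp_rot'],o['time'],o['q'][5])
t=mask(w['im'],(8,120,90),(25,255,255))>0
m=t&(abs(X[...,2]-.107)<.005)&(np.hypot(X[...,0]-.577,X[...,1]+.037)<.04)
r=cv2.minAreaRect(X[m][:,:2].astype(np.float32)*1000);print(m.sum(),r,T(np.array(r[0])/1000))
red=mask(w['im'],(0,140,80),(5,255,255));v,u=np.nonzero(red);q=np.hypot(u-proj(w,(.5195,-.103,.039))[0],v-proj(w,(.5195,-.103,.039))[1])<50
print(q.sum(),T(onz(w,(u[q].mean(),v[q].mean()),.039)) if q.any() else '', proj(w,(.5195,-.103,.039)),proj(w,(.538,-.028,.038)))
cv2.imwrite('pics/c7.png',w['im'][:,:,::-1])
```

```text
[ 0.57488684 -0.0406166   0.10784393] [-1.79963781e+02 -9.52815774e-02  1.65481732e+02] 13.4 10.487146760418172
1200 ((574.6036376953125, -36.949501037597656), (15.95426082611084, 23.42013168334961), 75.11138916015625) [ 0.0423 -0.0647]
227 [ 0.0066 -0.1434] [211.26179307 188.2583786 ] [324.7756108  186.54597746]
```

View pics/c7.png

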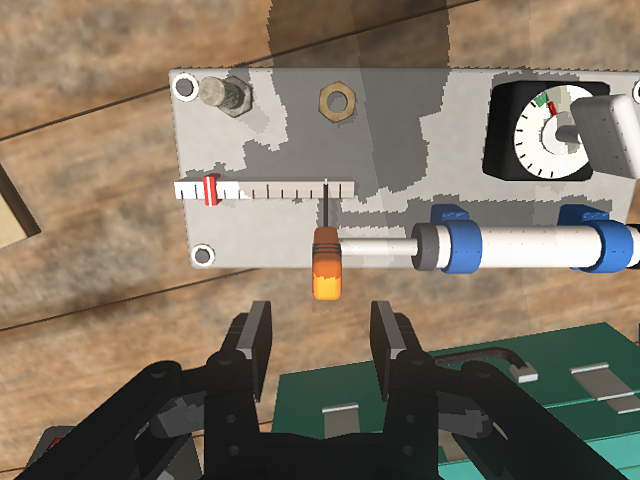

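The orange grip is at (326,282), between the fingers. The pointer tip is at (326,182) and the red rider's line at (210,190). Descend 71 mm and grip.

Emit:
{"method": "step_arm", "body": {"targets": [[0.5,[1,3,-25],[0,0,0]],[0.5,[1,3,-50],[0,0,0]],[0.5,[1,3,-71],[0,0,0]],[0.5,[1,3,-71],[0,0,0]],[0,[1,3,-71],[0,0,0]],[0,[1,3,-71],[0,0,0]],[0,[1,3,-71],[0,0,0]],[0,[1,3,-71],[0,0,0]]], "force": 60}}

```text
time: 14.25
ee_pos: [0.5757, -0.0373, 0.0397]
tcp_rot: [-179.8, 0.0, 165.6]
wrist_force: [-5.6, -12.9, 1.6]
opening: 0.0151
grasp_force: 59.2
```

```bash
cat > m.py <<'E'
from h import *
import sys
n=sys.argv[1]
o0=np.array([.5497,.0362]);a=np.radians(-14.35);xv=np.array([np.cos(a),np.sin(a)]);yv=np.array([-np.sin(a),np.cos(a)])
T=lambda p:np.round([(p[:2]-o0)@xv,(p[:2]-o0)@yv],4)
w,o=snap('wrist',f'w{n}.npz');print(o['ee_pos'],T(o['ee_pos']),o['tcp_rot'],o['time'],o['wrist_force'],o['opening'])
R=o0+.006*xv-.143*yv;p=proj(w,(*R,.039));q=proj(w,(*(o0+.006*xv+(T(o['ee_pos'])[1])*yv),.038));print('rider',p,'ptr',q)
x0,y0=int(min(p[0],q[0])-40),int(min(p[1],q[1])-30);x0=max(x0,0);y0=max(y0,0)
red=mask(w['im'],(0,140,80),(5,255,255));v,u=np.nonzero(red);k=np.hypot(u-p[0],v-p[1])<40
c=(u[k].mean(),v[k].mean());print('red px',c,T(onz(w,c,.038)))
cr=w['im'][y0:y0+110,x0:x0+200,::-1];print('off',x0,y0);cv2.imwrite(f'pics/m{n}.png',cv2.resize(cr,None,fx=4,fy=4,interpolation=cv2.INTER_CUBIC))
E
python3 m.py 8
```

```text
[ 0.5757102  -0.03731698  0.03966319] [ 0.0434 -0.0648] [-1.79767293e+02  4.94349679e-02  1.65594253e+02] 14.25 [ -5.57276275 -12.92215968   1.59122435] 0.01511779070552699
rider [166.09165314 213.24387346] ptr [320.2499949  212.58688735]
red px (np.float64(165.02200488997556), np.float64(214.66259168704156)) [ 0.007  -0.1441]
off 126 182
```

Emit:
{"method": "step_arm", "body": {"targets": [[0,[-2.5,-9.7,0],[0,0,0]],[0,[-5,-19.4,0],[0,0,0]],[0,[-7.5,-29,0],[0,0,0]],[0,[-10,-38.8,0],[0,0,0]],[0,[-12.5,-48.5,0],[0,0,0]],[0,[-14.9,-58,0],[0,0,0]],[0,[-17.3,-67.8,0],[0,0,0]],[0,[-17.3,-67.8,0],[0,0,0]]]}}

```text
time: 15.1
ee_pos: [0.5591, -0.102, 0.0397]
tcp_rot: [179.8, 0.0, 165.7]
wrist_force: [-1.1, 11.4, 3.0]
opening: 0.015
grasp_force: 59.8
```

```bash
python3 m.py 9
```

```text
[ 0.55909467 -0.10196389  0.03965745] [ 0.0433 -0.1315] [1.79778611e+02 4.33337735e-02 1.65719499e+02] 15.1 [-1.06151865 11.37483846  3.01489587] 0.015026191461510942
rider [297.57625436 213.23923762] ptr [320.41831184 212.76131875]
red px (np.float64(296.10714285714283), np.float64(213.46848739495798)) [ 0.0064 -0.1438]
off 257 182
```

View pics/m9.png

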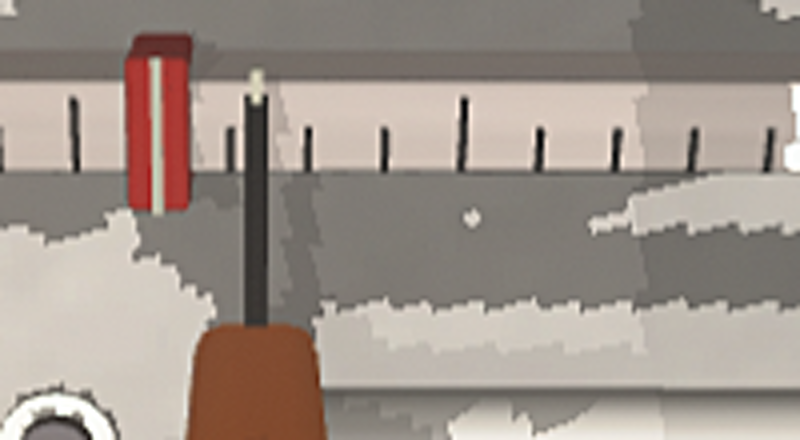

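The pointer is at crop x≈257 and the rider's white line at x≈156, which leaves about 12.6 mm to pull.

Emit:
{"method": "step_arm", "body": {"targets": [[0,[-1,-4,0],[0,0,0]],[0,[-2,-8,0],[0,0,0]],[0,[-3,-11.5,0],[0,0,0]],[0,[-3.1,-12.2,0],[0,0,0]],[0,[-3.1,-12.2,0],[0,0,0]],[0,[-3.1,-12.2,0],[0,0,0]]]}}

```text
time: 15.75
ee_pos: [0.5562, -0.1131, 0.0396]
tcp_rot: [179.7, 0.0, 165.8]
wrist_force: [-1.2, 12.7, 2.5]
opening: 0.0151
grasp_force: 59.9
```

```bash
python3 m.py 10
python3 - <<'E'
from h import *
w=load('w10.npz')
v0,u0=195,290
np.set_printoptions(linewidth=250)
for v in (194,197,200,203,206,210,215,220,226,232): print(v,w['im'][v,306:336].astype(int).sum(1)//3)
E
python3 -c "
import cv2,glob
im=cv2.imread('pics/m10.png');print(im.shape)"
```

```text
[ 0.5562091  -0.11306599  0.03964614] [ 0.0433 -0.143 ] [1.79749955e+02 3.84966383e-02 1.65777432e+02] 15.75 [-1.16724835 12.69264605  2.48424783] 0.015133078905342176
rider [320.45219736 213.28073315] ptr [320.44429771 212.80046039]
red px (np.float64(318.25742574257424), np.float64(211.31683168316832)) [ 0.0052 -0.1441]
off 280 182
194 [115 116 115 118 121  86  59  61  62  62  63  59  61  62  63  64  63  63  62  61  58 108 109 107 108 119 120 119 119 119]
197 [110 109 110 111 113  78  81  89  88  86  82  98 186 192 164  94  82  86  88  86  72  98 105 105 103 104 106 110 109 110]
200 [109 107 108 109 113  82  84  94  94  91  88 100 189 185 194 200 174 101  91  92  84  88 104 103 104 110 109 109 108 110]
203 [195 194 195 197 207 112  82  93  94  92  88 100 187 196 202 207 183 101  88  89  77 132 168 196 196 194 193 193 193 194]
206 [202 200 202 204 217 114  81  93  92  92  90 108 147 153 211 221 162  75  89  92  74 137 176 170 201 202 202 201 202 203]
210 [200 200 199 202 215 114  81  92  95  93  93 120  61  49  52  53  51  50  75  91  72 157 206 204 201 202 202 202 201 202]
215 [197 197 197 200 212 112  83  94  94  95  94 120  62  51  54  55  54  49  82  83  69 175 203 201 198 197 198 199 206 169]
220 [195 195 195 197 210 109  82  93  93  93  94 120  62  51  54  54  54  49  88  83  62 176 173 182 196 195 195 196 203 171]
226 [124 126 126 126 131  86  87  94  93  94  93 121  62  51  54  53  53  49  87  91  78 111 111 108 109 108 111 110 110 110]
232 [127 126 126 126 131  92  84  94  94  93  93 119  62  51  54  55  54  49  86  83  78 110 112 110 109 109 110 110 111 109]
(440, 800, 3)
```

View pics/m10.png

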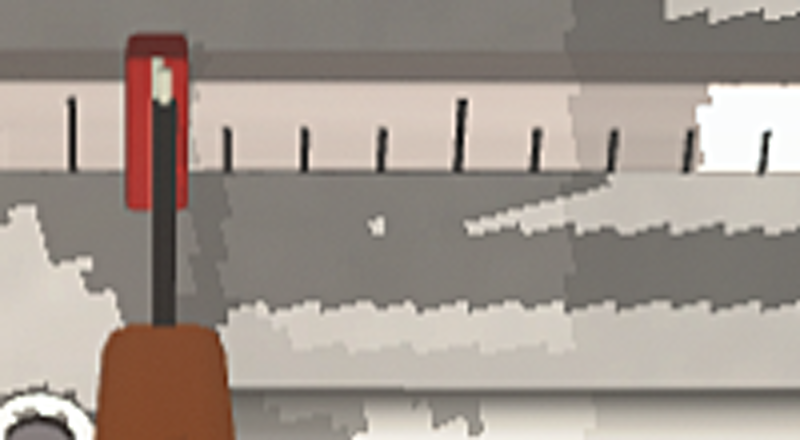

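The pointer is on the rider, with the fin centred at col 320.5 against 319.1 for the line and rider. That leaves about 0.7 mm to go.

Emit:
{"method": "step_arm", "body": {"targets": [[0,[-0.2,-0.7,0],[0,0,0]],[0,[-0.2,-0.7,0],[0,0,0]],[0,[-0.2,-0.7,0],[0,0,0]],[0,[-0.2,-0.7,0],[0,0,0]]]}}

```text
time: 16.2
ee_pos: [0.5561, -0.1137, 0.0396]
tcp_rot: [179.7, 0.0, 165.8]
wrist_force: [-1.1, 11.4, 2.8]
opening: 0.0151
grasp_force: 59.9
```

```bash
python3 m.py 11
python3 - <<'E'
from h import *
w=load('w11.npz');np.set_printoptions(linewidth=250)
for v in (197,200,203,206,210,215,220): print(v,w['im'][v,306:336].astype(int).sum(1)//3)
t,_=snap('top','t11.npz');b=load('top0.npz')
for n,(u,v) in dict(bolt=(396,259),nut=(363,250),bottle=(236,192)).items(): print(n,np.abs(t['im'][v-8:v+8,u-6:u+6].astype(int)-b['im'][v-8:v+8,u-6:u+6]).mean().round(1))
E
```

```text
[ 0.55605377 -0.11367593  0.03964124] [ 0.0433 -0.1436] [1.79746554e+02 3.99874068e-02 1.65782834e+02] 16.2 [-1.11580634 11.41534202  2.84624916] 0.015057297481454771
rider [321.7007331  213.28419906] ptr [320.50047265 212.80239592]
red px (np.float64(319.77560975609754), np.float64(211.31951219512194)) [ 0.0052 -0.144 ]
off 280 182
197 [109 109 109 109 110 112  83  79  86  88  86  82  76 188 191 197 105  82  85  88  88  80  75 104 105 104 104 106 111 111]
200 [109 108 109 108 109 113  83  84  93  93  93  90  79 178 196 200 171  97  88  92  96  85  76 104 104 105 110 110 110 108]
203 [195 194 194 194 196 205 132  84  92  91  93  91  76 197 206 208 181  92  87  93  93  80  98 170 182 195 194 194 194 193]
206 [199 201 202 201 205 215 136  83  91  92  93  95  63 163 213 218 182  81  79  93  94  78 101 176 173 201 203 203 202 201]
210 [198 199 199 200 202 212 136  84  92  94  94 100  60  51  53  52  53  49  76  85  94  79 113 207 205 202 202 203 203 202]
215 [198 197 197 196 200 209 134  84  91  95  96 100  60  52  53  54  53  51  75  86  85  76 137 188 201 199 198 198 196 201]
220 [196 195 195 196 198 209 132  83  92  94  94 101  59  52  54  54  52  48  86  92  93  78 136 173 167 195 196 196 196 199]
bolt 46.7
nut 34.0
bottle 7.7
```

The line is centred at col 320.2 and the fin at 320.6, so the error is about 0.2 mm. The wrist force of 11.4 N matches the expected spring pull. Hand in.

```bash
python3 -c "
from workcell import bot
print(bot.job_done())"
```

```text
the job is handed in; nothing more can be done
None
```

I wound the timer key to its stop in three part turns, then pulled the rod to the red set mark (within about 0.2 mm) and handed in still holding it there; the bolt, nut and bottle were not touched as far as I could tell, though the gripper probably blocked the top camera's last view of the bolt and nut.

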